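# Seat and clamp the blade cassette of a vegetable cutter

### The job

The blade cassette of the vegetable cutter is partly drawn out: slide it along its channel until it meets the rubber-tipped depth stop, wherever that has been set, and hold it pressed firmly but gently against it for a second. Then swing the steel cam lever past centre so that it snaps shut alongside the bed and clamps the cassette against the stop, never straining either part, and let go. Leave the bowl, spice jar and onion where they are.

Things in the scene. Friction and masses are not known exactly. Their poses are not given: they have to be found in the camera images.
- slicer: Vegetable cutter fixed to the worktop: aluminium bed on legs, top 60 mm high, with a channel along x. Origin on the worktop under the channel's centre; x runs from the open near end to the depth stop, y to the cam lever's side. Bed and rails begin at x = -55 mm; lipped rails 36 to 51 mm either side of the middle, 88 mm high. White press lid folded back at x = 87 to 182 mm, up to 78 mm high.
- stop: Depth stop across the channel's far end: a grey boss, 70 mm wide, 20 mm high, with a screw whose round rubber tip (18 mm across) stands out of it toward the cassette by 4 to 28 mm, set differently each time and not measured: feel for it. The tip is hard and does not move. Origin: middle of the lower edge of the boss's inner face, at x = 71, z = 61 mm in the slicer's frame; same axes.
- cassette: Loose white plastic frame with a grid of blades, 120 (x) x 80 (y) x 22 (z) mm, 0.18 to 0.35 kg, in the channel with 1 mm play each side. Origin: centre of its underside. Home when its far end meets the stop's tip, 12 to 58 mm from the start. Push the middle of its near end, at most 16 N: it slides at 0.5 to 3 N; 10 to 13 N presses it home (some is lost to friction; the stop must feel 5 N).
- near_end (a point): Middle of the cassette's near end face (80 mm wide, 22 mm high), 71 mm above the worktop, 120 mm behind the nose: the face to push. It sticks out of the near end of the bed, and when home ends anywhere from level with the bed's edge to 22 mm out.
- nose (a point): Middle of the cassette's far end face, the one that meets the stop's tip; 4 to 28 mm short of the boss when home.
- cam (a joint): Angle (rad) of the cam lever about its upright pivot. 0 = open, where it rests at the start (within 0.1); grows as it closes (clockwise from above) to 1.82 = shut on its end stop, lever along the slicer's +x. On the way a spring pushes it back open, hardest near 0.5 to 0.8 (0.7 to 0.9 N m, 9 to 12 N at the paddle), until the centre at 1.37; beyond that it snaps shut by itself.
- pivot (a point): The lever's upright pivot axis, at x = -10, y = 78 mm in the slicer's frame, 80 mm above the worktop. The steel lever's bar, 10 mm thick and 68 to 80 mm above the worktop, runs from here to the paddle. The ear under the cam reaches at most 35 mm from the pivot, 60 mm high.
- paddle (a point): Centre of the lever's paddle (30 mm long, 11 mm thick, 26 mm high), 75 mm from the pivot axis; spans 68 to 94 mm above the worktop. x points along the lever away from the pivot, z up. Push the face on its +y side squarely, with at most 20 N; nearer the pivot it takes more force.
- pad: Black rubber clamp pad, 28 x 12 x 18 mm, in a gap of the rail on the lever's side; as the lever closes it moves in and a little toward the stop and presses the cassette's side (about 10 N when shut). 2 to 5 mm clear of the cassette while the lever is open.
- bowl: Bystander: steel bowl, 120 mm across, 55 mm high. Origin under its centre.
- spice: Bystander: jar with a black cap, 48 mm across, 95 mm high. Origin under its centre.
- onion: Bystander: white onion, 80 mm across and 82 mm high, standing on its root. Origin under its centre.
There are look-alikes about, which are no part of the job. There is more than one size of the cassette; the one meant has the size given above.

How it is judged:
On the way, in this order (a step that is already met when the one before it is completed fails the run):
1. with the lever still open, the cassette is held pressed against the stop with more than 5 N for half a second (contact force between cassette and stop above 5 N and value of joint cam below 0.6 rad), for 0.5 s.
2. the lever has been pushed past centre and has snapped shut (value of joint cam above 1.74 rad), for 0.1 s.
At the end, for the whole second after the job is handed in: The lever is shut (joint above 1.74 rad); the cassette lies flat in its channel (underside below 63 mm, within 0.04 rad of the channel), at rest, its nose within 30 mm of the boss and still bearing on the stop's tip (more than 0.5 N), and the pad presses on it with more than 3 N (value of joint cam above 1.74 rad and contact force between cassette and stop above 0.5 N and angle between the x axis of cassette and the x axis of slicer, either way round below 0.04 rad and z of cassette in the frame of slicer below 0.063 m and contact force between pad and cassette above 3 N and linear speed of cassette below 0.01 m/s and x of nose in the frame of stop above -0.03 m); the robot touches nothing.
It fails at once if the cassette is pushed, or pressed against its stop, with more than 16 N (contact force between cassette and stop above 16 N or contact force between the fingers and cassette above 16 N).
It fails at once if the lever is pushed with more than 20 N (contact force between the fingers and cam above 20 N).
It fails at once if a bystander is moved by more than 20 mm (distance of any of bowl, spice, onion from where it was at the start of the episode above 0.02 m).
It also fails if it takes over 58 s, if anything falls off the work surface, if the arm or the gripper's body presses on something with over 40 N, if the wrist force passes 120 N, or if a joint passes its speed limit or range.

### The arm

A 6-joint arm with a two-finger parallel gripper is mounted at the origin on the work surface. World frame = base frame: x ahead of the robot, y to its left, z up, the work surface at z = 0. Lengths are in m, angles in rad, forces in N, time in s.
With the tool pointing down it reaches from about 0.275 to 0.85 m from the base axis. Payload 19 kg.
Tool frame: the origin (TCP) lies where the fingers leave the gripper's body, on its centre line; the fingertips stand 73 mm ahead of it and the grasp point (between the pads) lies hold_point_z ahead of it (hold_point_z is the distance from the TCP to the grasp point, in m); z points along the fingers, y is the line along which they close (so a half turn about z gives the same grasp; the last joint's range is limited). The gripper opens to 85 mm and grips with 20 to 120 N. Pads are 22 mm wide; open, the fingers measure 114 mm over their backs; the gripper's body (76 mm by 85 mm) begins 54 mm behind the grasp point. The pads swing forward as they close: fully open they stand 13 mm farther back than shut.
Start: joints at [-0.134, 0.15, 1.437, -0, 1.554, -0.134], TCP at [0.575, -0, 0.304] pointing down, gripper open.
Joint ranges: [-2.8, 2.8], [-0.68, 2.1], [0.12, 2.68], [-1.39, 4.53], [0.16, 2.79], [-2.81, 2.81]. Speed limits (rad/s): [1.89, 1.89, 2.22, 3.01, 3.01, 3.01].

### API

Orientations are given as a rotation vector (axis times angle).
In Python, from cell import get_state, read_camera, camera_params, close_job, hold_point_z gives the robot as it stands.
- The arm moves only by the tool arm_command, never from a script. Its argument "increments" is a list that holds one entry, the list of rows, each a list of 7 numbers: the turn, a rotation vector about the tool's x, y, z in rad, then the shift along the tool's x, y, z in m, then the opening, from 0 (shut) to 1 (fully open). A call has exactly 8 rows; each row shifts and turns the commanded pose from where the row before left it, along the tool's axes as they then stand; what a row does not reach is not made up. A row lasts 1/10 s, in which the tool goes at most 50 mm and 8.59 degrees, less where a joint would pass 70% of its speed; a pose out of reach is approached as far as the arm can. A call with a gripper value outside its range is refused whole. The fingers move at their own pace and stop on an object; the grip force is fixed at half the most. Time passes only in rows, so rows that do not move let the fingers close, or fill a call up. It gives the time, the measured TCP pose, the force, the opening and the grip force at its end, in the units of the state.
- get_state(): the state, without advancing time (a new reading comes with each control period).
- read_camera(name): name is "scene" or "side" or "wrist"; returns (picture, depth): 384x512x3 uint8, red, green, blue; 384x512 float32, m along the optical axis (not along the pixel's ray), 0 where there is no reading.
- camera_params(name): a dict with "camera_matrix" (3x3 intrinsics, pixels), "rvec" (rotation vector, rad) and "tvec" (3), from world to camera coordinates, as OpenCV has them. Camera axes: x right, y down, z forward; pixel columns grow to the right and rows downward; lengths in m; the calibration is good to about 2 mm. A picture is of the moment at which its call begins: read the wrist's pose just before it. camera_params takes no time and is no camera call; for the wrist camera it gives the pose at the moment of the call.
- close_job(): hands the job in; it is judged then, once.
The state is a dict: "time": time; "qpos": joint angles; "qd": joint speeds; "tau": joint torques, N m; "tool_pos": TCP position; "orientation": TCP orientation; "force": force on the tool from outside, world axes, zero at the start; "moment": the same for the moment, N m; "width": finger opening in m; "grip_force": force on a finger pad.
Only numpy, scipy, OpenCV 4.12 (cv2) and the standard library are available. Lean on these libraries where they do the work, as an engineer would, in place of code of your own. Each camera call takes 0.05 s, during which the arm holds its last target. There are 200 camera calls.

## Working session

There is one attempt and no reset: what is moved stays moved. The work goes in short steps, Python scripts to look and compute and a tool call to move; the robot and the scene stay as the last step left them, time stands still between calls to the robot, and variables do not carry over. Pictures are saved under pics/ and viewed, at most 10 in all, crops included, and the job is handed in when it is done.

Besides the shell and the picture viewer there is one more tool, called by a JSON object that holds its "method" and its "body", one argument or row to a line. arm_command: Moves the arm, as the interface text tells. Its arguments: {"type":"object","properties":{"increments":{"type":"array"}},"required":["increments"]}

```bash
ls; mkdir -p pics; python3 - <<'E'
from cell import *
import cv2,numpy as np
print(get_state(), hold_point_z if not callable(hold_point_z) else hold_point_z())
for n in ("scene","side"):
    im,d=read_camera(n); np.savez(f"{n}.npz",im=im,d=d,**{k:np.array(v) for k,v in camera_params(n).items()})
    cv2.imwrite(f"pics/{n}.png",cv2.resize(im[...,::-1],(800,600),interpolation=cv2.INTER_CUBIC))
    p=camera_params(n);R=cv2.Rodrigues(np.array(p["rvec"]))[0];print(n,-R.T@np.array(p["tvec"]).ravel())
E
```

```text
pics
{'time': 0.0, 'qpos': array([-1.33987498e-01,  1.50994400e-01,  1.43803227e+00,  1.30198478e-05,
        1.55379732e+00, -1.34000082e-01]), 'qd': array([-0.00022415,  0.00069971, -0.00053346, -0.00083884,  0.00054334,
        0.00165725]), 'tau': array([ 9.08163997e-05, -7.13061190e+01, -5.70858908e+01, -1.86872212e-04,
        9.14935896e-03,  2.21375326e-04]), 'tool_pos': array([5.74841976e-01, 1.19725688e-05, 3.03270004e-01]), 'orientation': array([-2.22072962e+00, -2.22075706e+00,  1.15607271e-03]), 'force': array([ 0.05437435, -0.59584898,  0.1749965 ]), 'moment': array([-0.03068219,  0.01606494,  0.03667708]), 'grip_force': 0.0, 'width': 0.08586567763387679} 0.0539
scene [0.91989226 0.25334944 0.73878349]
side [ 0.32515313 -0.57104401  0.43339768]
```

View pics/scene.png

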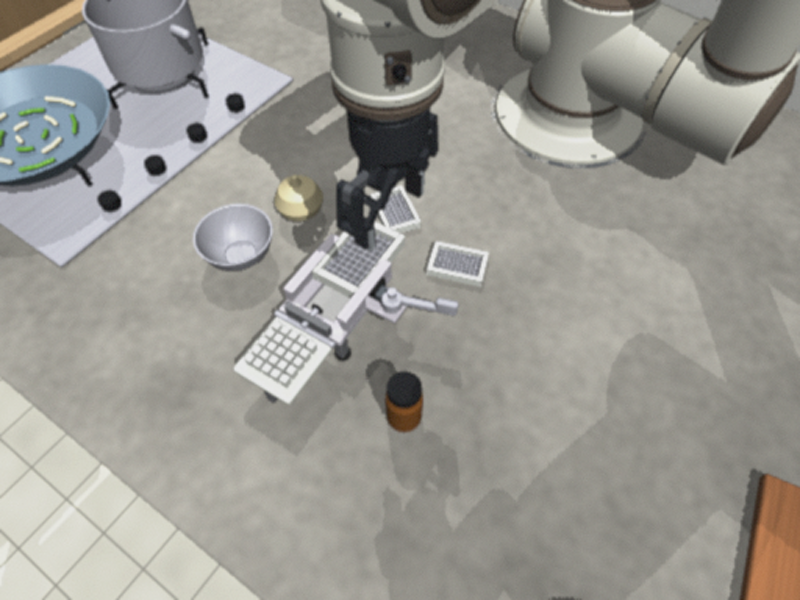

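View pics/side.png

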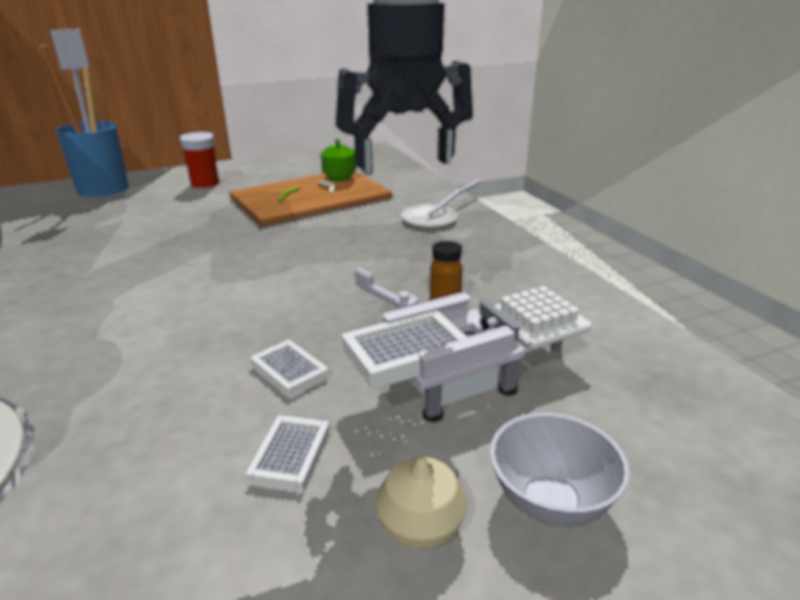

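The scene view shows the slicer with its lid at (285,360), the cassette at (360,255), the pivot at (390,298) and the paddle at (448,305). Two loose look-alike cassettes lie nearby. I'll enlarge both views for measuring.

```bash
python3 - <<'E'
import cv2,numpy as np
for n,(x0,y0,w,h) in dict(scene=(145,125,160,120),side=(200,160,180,120)).items():
    im=np.load(n+".npz")["im"][y0:y0+h,x0:x0+w,::-1]
    cv2.imwrite(f"pics/{n}_crop.png",cv2.resize(im,None,fx=800/w if n=="scene" else 4.4,fy=800/w if n=="scene" else 4.4,interpolation=cv2.INTER_CUBIC))
E
```

```text
(no output)
```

View pics/scene_crop.png

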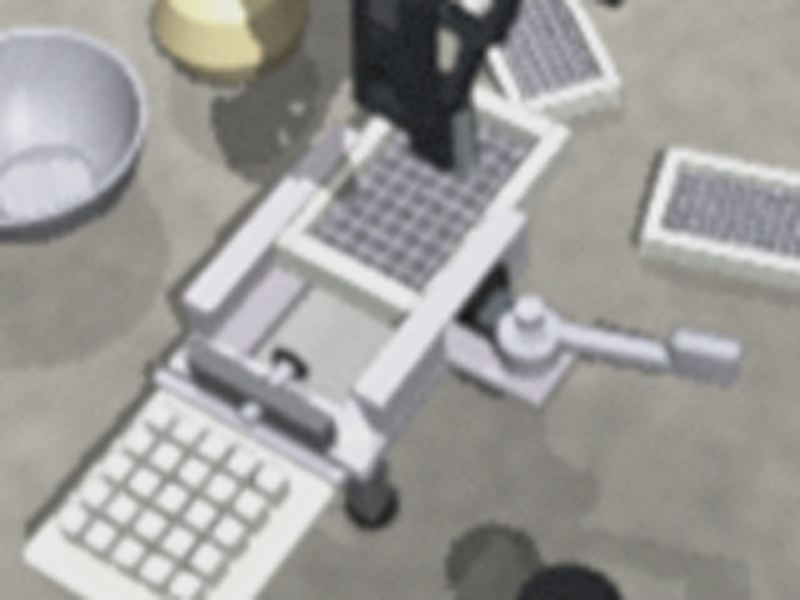

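View pics/side_crop.png

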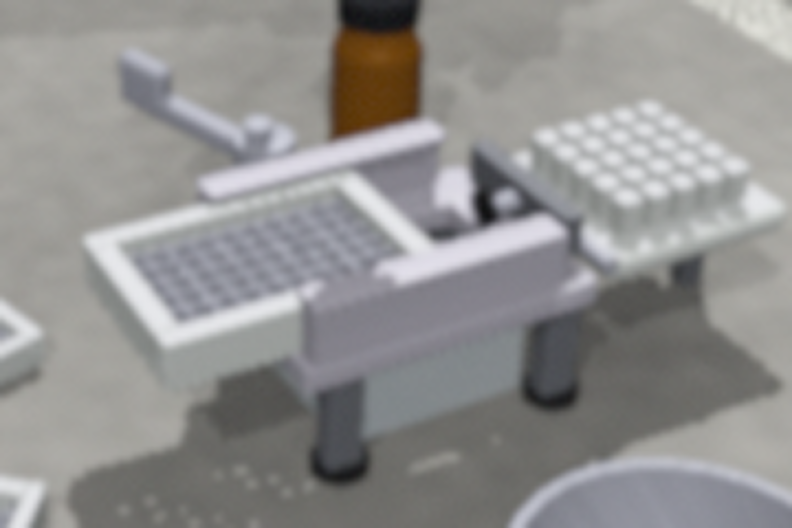

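Scene crop (5x, offset 145,125): cassette near lever-side corner (567,130), nose corner (282,240), lever-side rail top from (357,390) to (525,215), pivot pin (530,308), paddle top centre (708,345). Side crop (4.4x, offset 200,160): cassette near-end top corners (88,243) and (165,347).

```bash
cat > h.py <<'E'
import numpy as np,cv2
def bp(n,u,v,z):
    f=np.load(n+".npz");R=cv2.Rodrigues(f["rvec"])[0];t=f["tvec"].ravel()
    r=R.T@np.linalg.inv(f["camera_matrix"])@[u,v,1];c=-R.T@t
    return (c+r*(z-c[2])/r[2])[:2]
sc=lambda u,v,z:bp("scene",145+u/5,125+v/5,z)
si=lambda u,v,z:bp("side",200+u/4.4,160+v/4.4,z)
E
python3 - <<'E'
from h import *
np.set_printoptions(precision=4,suppress=True)
for k,f,*a in [("cass near lever",sc,567,130,.083),("nose other",sc,282,240,.083),("nose lever",sc,415,312,.083),
 ("rail far in",sc,357,390,.088),("rail far out",sc,383,407,.088),("rail near out",sc,525,215,.088),("rail near in",sc,497,207,.088),
 ("other rail far out",sc,187,300,.088),("other rail far in",sc,215,312,.088),
 ("pivot base",sc,526,332,.08),("paddle",sc,708,345,.094),
 ("S near lever",si,88,243,.083),("S near other",si,165,347,.083),("S nose lever",si,350,177,.083),("S nose other",si,433,248,.083),
 ("S lrail near in?",si,203,192,.088),("S lrail far",si,443,132,.088),("S orail near out",si,305,300,.088),("S orail far out",si,565,230,.088),("S paddle",si,147,65,.094)]:
    print(k,f(*a))
E
```

```text
cass near lever [ 0.4761 -0.0468]
nose other [ 0.5964 -0.1135]
nose lever [ 0.5935 -0.0437]
rail far in [ 0.64   -0.0378]
rail far out [ 0.6403 -0.0242]
rail near out [ 0.5286 -0.0328]
rail near in [ 0.532  -0.0452]
other rail far out [ 0.6458 -0.1238]
other rail far in [ 0.6437 -0.1102]
pivot base [ 0.5735 -0.0007]
paddle [0.5436 0.0695]
S near lever [ 0.4774 -0.0549]
S near other [ 0.481  -0.1298]
S nose lever [ 0.593  -0.0514]
S nose other [ 0.5986 -0.1123]
S lrail near in? [ 0.5297 -0.0453]
S lrail far [ 0.6424 -0.0414]
S orail near out [ 0.5356 -0.1301]
S orail far out [ 0.6476 -0.1283]
S paddle [0.5443 0.0587]
```

```bash
python3 - <<'E'
from cell import *
import cv2,numpy as np
p=camera_params("wrist");im,d=read_camera("wrist");np.savez("wrist.npz",im=im,d=d,**{k:np.array(v) for k,v in p.items()})
cv2.imwrite("pics/wrist.png",cv2.resize(im[...,::-1],(800,600),interpolation=cv2.INTER_CUBIC))
R=cv2.Rodrigues(np.array(p["rvec"]))[0];print(R,-R.T@np.array(p["tvec"]).ravel())
E
```

```text
[[ 9.99999146e-01  1.26742923e-03 -3.18690615e-04]
 [ 1.30648058e-03 -9.63469194e-01  2.67815992e-01]
 [ 3.23892282e-05 -2.67816180e-01 -9.63470027e-01]] [0.57593522 0.06774621 0.37271443]
```

View pics/wrist.png

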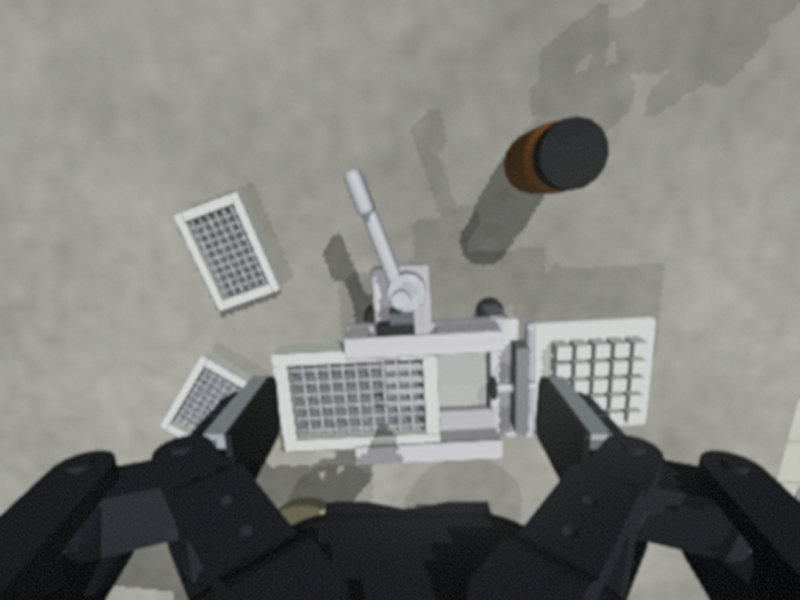

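Wrist view (1.5625x): cassette near-end corners (274,356) and (284,450), nose (437,357) and (440,443), lever-rail inner top edge (345,356)-(503,347), pivot disc (406,291), paddle top centre (360,192), spice jar cap (572,155).

```bash
python3 - <<'E'
from h import *
np.set_printoptions(precision=4,suppress=True)
w=lambda u,v,z:bp("wrist",u/1.5625,v/1.5625,z)
for k,*a in [("near lever",274,356,.083),("near other",284,450,.083),("nose lever",437,357,.083),("nose other",440,443,.083),
("rail near in",345,356,.088),("rail far in",503,347,.088),("orail near out",358,462,.088),("orail far out",501,457,.088),("orail far in",501,442,.088),
("pivot",407,290,.08),("pivot pin",402,297,.095),("paddle",360,192,.094),("paddle end",351,172,.094),("jar",572,155,.095),
("boss in top lever",516,342,.081),("boss in bot",516,434,.081),("onion",303,500,.08)]:
    print(k,w(*a))
E
```

```text
near lever [ 0.4802 -0.0479]
near other [ 0.4816 -0.1253]
nose lever [ 0.5977 -0.0486]
nose other [ 0.6014 -0.119 ]
rail near in [ 0.5322 -0.0459]
rail far in [ 0.6436 -0.0389]
orail near out [ 0.5389 -0.1323]
orail far out [ 0.6475 -0.1278]
orail far in [ 0.6468 -0.1148]
pivot [0.576  0.0002]
pivot pin [ 0.5727 -0.0011]
paddle [0.5465 0.0662]
paddle end [0.5413 0.0781]
jar [0.6764 0.0881]
boss in top lever [ 0.6544 -0.0377]
boss in bot [ 0.6596 -0.1124]
onion [ 0.4925 -0.1732]
```

{"method": "arm_command", "body": {
  "increments": [
    [[0,0,0,-0.0125,-0.0177,0.01,0],[0,0,0,-0.0125,-0.0177,0.01,0],[0,0,0,-0.0125,-0.0177,0.01,0],[0,0,0,-0.0125,-0.0177,0.01,0],[0,0,0,-0.0125,-0.0177,0.01,0],[0,0,0,-0.0125,-0.0177,0.01,0],[0,0,0,-0.0125,-0.0177,0.01,0],[0,0,-0.055,0,0,0.01,0]]
  ]
}}

```text
time: 0.95
tool_pos: [0.4495, -0.0884, 0.2235]
orientation: [-2.161, -2.28, 0.001]
force: [0.0, -0.5, -0.3]
width: -0.0
grip_force: 0.0
```

```bash
python3 - <<'E'
from h import *
im=np.load("wrist.npz")["im"][205:290,270:360,::-1]
cv2.imwrite("pics/tip.png",cv2.resize(im,None,fx=7,fy=7,interpolation=cv2.INTER_CUBIC))
E
```

```text
(no output)
```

View pics/tip.png

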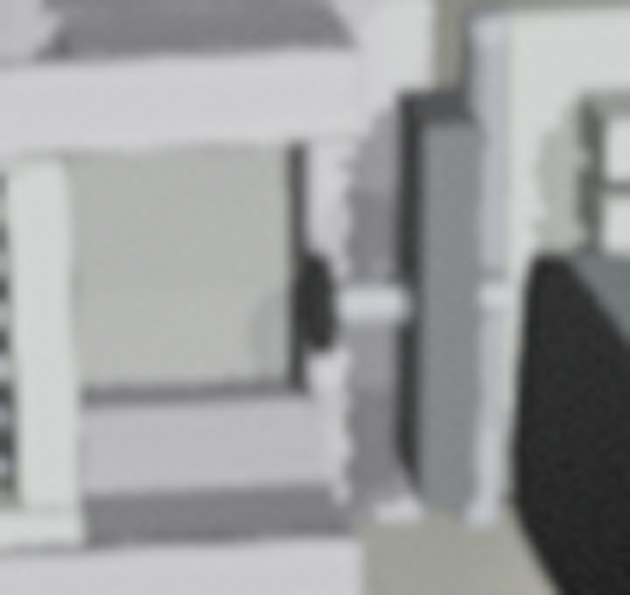

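The rubber tip's front is at crop (298,302), the boss's inner top edge at (422,300) and the nose's top edge at (75,300).

```bash
python3 - <<'E'
from h import *
c=lambda u,v,z:bp("wrist",270+u/7,205+v/7,z)
O=np.array([.589,-.078]);a=.055;R=np.array([[np.cos(a),np.sin(a)],[-np.sin(a),np.cos(a)]])
for k,*q in [("tip",298,302,.072),("boss",422,300,.081),("nose",75,300,.083),("nose_low",75,300,.083)]: print(k,R@(c(*q)-O))
E
```

```text
tip [ 0.04920884 -0.0027559 ]
boss [0.06805988 0.00096756]
nose [0.01065696 0.00501521]
nose_low [0.01065696 0.00501521]
```

{"method": "arm_command", "body": {
  "increments": [
    [[0,0,0,0,0,0.012,0],[0,0,0,0,0,0.012,0],[0,0,0,0,0,0.012,0],[0,0,0,0,0,0.012,0],[0,0,0,0,0,0.012,0],[0,0,0,0,0,0.012,0],[0,0,0,0,0,0.01,0],[0,0,0,0,0,0.001,0]]
  ]
}}

```text
time: 1.75
tool_pos: [0.4506, -0.0873, 0.1395]
orientation: [-2.158, -2.28, 0.001]
force: [-0.1, -0.1, 1.0]
width: -0.0003
grip_force: 0.0
```

{"method": "arm_command", "body": {
  "increments": [
    [[0,0,0,0,0.003,0,0],[0,0,0,0,0.003,0,0],[0,0,0,0,0.003,0,0],[0,0,0,0,0.003,0,0],[0,0,0,0,0.002,0,0],[0,0,0,0,0.002,0,0],[0,0,0,0,0.002,0,0],[0,0,0,0,0.002,0,0]]
  ]
}}

```text
time: 2.55
tool_pos: [0.4712, -0.0864, 0.1409]
orientation: [-2.159, -2.282, 0.0]
force: [-0.3, -0.7, 0.6]
width: 0.0003
grip_force: 0.3
```

{"method": "arm_command", "body": {
  "increments": [
    [[0,0,0,0,0.002,0,0],[0,0,0,0,0.002,0,0],[0,0,0,0,0.002,0,0],[0,0,0,0,0.002,0,0],[0,0,0,0,0.002,0,0],[0,0,0,0,0.002,0,0],[0,0,0,0,0.002,0,0],[0,0,0,0,0.002,0,0]]
  ]
}}

```text
time: 3.35
tool_pos: [0.4872, -0.0855, 0.1409]
orientation: [-2.159, -2.282, 0.0]
force: [-0.8, 0.5, 0.5]
width: -0.0001
grip_force: 0.3
```

{"method": "arm_command", "body": {
  "increments": [
    [[0,0,0,0,0.001,0,0],[0,0,0,0,0.001,0,0],[0,0,0,0,0.001,0,0],[0,0,0,0,0.001,0,0],[0,0,0,0,0.001,0,0],[0,0,0,0,0.001,0,0],[0,0,0,0,0.001,0,0],[0,0,0,0,0.0,0,0]]
  ]
}}

```text
time: 4.15
tool_pos: [0.4941, -0.0852, 0.1409]
orientation: [2.16, 2.282, 0.0]
force: [-0.5, 0.7, -0.4]
width: 0.0002
grip_force: 0.0
```

```bash
python3 - <<'E'
from cell import *
import cv2,numpy as np
print(get_state()["force"])
im,d=read_camera("side")
cv2.imwrite("pics/side2.png",cv2.resize(im[160:280,200:380,::-1],None,fx=4.4,fy=4.4,interpolation=cv2.INTER_CUBIC))
E
```

```text
[-0.54936835  0.67230295 -0.37501934]
```

View pics/side2.png

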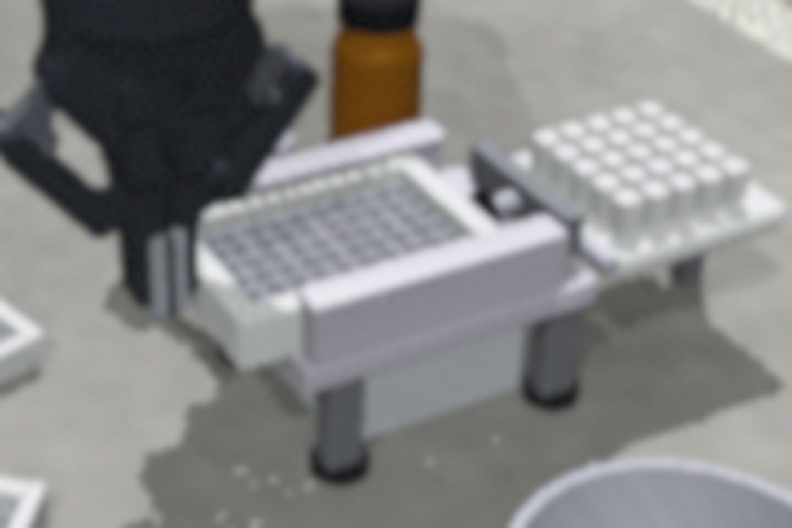

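The cassette has moved: its nose corner is now near (497,215) and the finger is on the near face.

```bash
python3 - <<'E'
from h import *
for q in [(497,213),(433,248),(405,157),(350,177),(238,325),(165,347)]: print(q,si(*q,.083))
E
```

```text
(497, 213) [ 0.63430098 -0.10030379]
(433, 248) [ 0.59861286 -0.1122635 ]
(405, 157) [ 0.62167953 -0.0460881 ]
(350, 177) [ 0.59304574 -0.05141726]
(238, 325) [ 0.50987115 -0.12812354]
(165, 347) [ 0.48103915 -0.12980722]
```

{"method": "arm_command", "body": {
  "increments": [
    [[0,0,0,0,0.001,0,0],[0,0,0,0,0.001,0,0],[0,0,0,0,0.001,0,0],[0,0,0,0,0.001,0,0],[0,0,0,0,0.001,0,0],[0,0,0,0,0.0005,0,0],[0,0,0,0,0.0,0,0],[0,0,0,0,0.0,0,0]]
  ]
}}

```text
time: 5.0
tool_pos: [0.4995, -0.0848, 0.1409]
orientation: [2.159, 2.282, -0.0]
force: [0.4, -0.3, -0.3]
width: 0.0004
grip_force: 0.0
```

{"method": "arm_command", "body": {
  "increments": [
    [[0,0,0,0,0.0003,0,0],[0,0,0,0,0.0003,0,0],[0,0,0,0,0.0003,0,0],[0,0,0,0,0.0003,0,0],[0,0,0,0,0.0,0,0],[0,0,0,0,0.0,0,0],[0,0,0,0,0.0,0,0],[0,0,0,0,0.0,0,0]]
  ]
}}

```text
time: 5.8
tool_pos: [0.5007, -0.0848, 0.1409]
orientation: [-2.159, -2.282, 0.0]
force: [-0.5, 0.9, -0.8]
width: -0.0003
grip_force: 0.0
```

{"method": "arm_command", "body": {
  "increments": [
    [[0,0,0,0,0.0003,0,0],[0,0,0,0,0.0003,0,0],[0,0,0,0,0.0003,0,0],[0,0,0,0,0.0003,0,0],[0,0,0,0,0.0,0,0],[0,0,0,0,0.0,0,0],[0,0,0,0,0.0,0,0],[0,0,0,0,0.0,0,0]]
  ]
}}

```text
time: 6.6
tool_pos: [0.5019, -0.0847, 0.1409]
orientation: [-2.159, -2.282, -0.0]
force: [0.3, 0.6, -0.4]
width: 0.0001
grip_force: 0.0
```

{"method": "arm_command", "body": {
  "increments": [
    [[0,0,0,0,0.0003,0,0],[0,0,0,0,0.0003,0,0],[0,0,0,0,0.0003,0,0],[0,0,0,0,0.0,0,0],[0,0,0,0,0.0,0,0],[0,0,0,0,0.0,0,0],[0,0,0,0,0.0,0,0],[0,0,0,0,0.0,0,0]]
  ]
}}

```text
time: 7.4
tool_pos: [0.5028, -0.0847, 0.1409]
orientation: [-2.159, -2.282, 0.0]
force: [-0.2, -0.2, 0.2]
width: 0.0001
grip_force: 0.0
```

{"method": "arm_command", "body": {
  "increments": [
    [[0,0,0,0,0.0003,0,0],[0,0,0,0,0.0003,0,0],[0,0,0,0,0.0003,0,0],[0,0,0,0,0.0,0,0],[0,0,0,0,0.0,0,0],[0,0,0,0,0.0,0,0],[0,0,0,0,0.0,0,0],[0,0,0,0,0.0,0,0]]
  ]
}}

```text
time: 8.2
tool_pos: [0.5037, -0.0846, 0.1408]
orientation: [-2.159, -2.282, 0.0]
force: [-0.7, 0.4, 0.4]
width: -0.0001
grip_force: 0.0
```

{"method": "arm_command", "body": {
  "increments": [
    [[0,0,0,0,0.0,0,0],[0,0,0,0,0.0,0,0],[0,0,0,0,0.0,0,0],[0,0,0,0,0.0,0,0],[0,0,0,0,0.0,0,0],[0,0,0,0,0.0003,0,0],[0,0,0,0,0.0003,0,0],[0,0,0,0,0.0003,0,0]]
  ]
}}

```text
time: 9.0
tool_pos: [0.5046, -0.0846, 0.1409]
orientation: [-2.159, -2.282, 0.0]
force: [-1.1, -0.5, -0.9]
width: -0.0002
grip_force: 0.3
```

{"method": "arm_command", "body": {
  "increments": [
    [[0,0,0,0,0.0003,0,0],[0,0,0,0,0.0003,0,0],[0,0,0,0,0.0003,0,0],[0,0,0,0,0.0,0,0],[0,0,0,0,0.0,0,0],[0,0,0,0,0.0,0,0],[0,0,0,0,0.0,0,0],[0,0,0,0,0.0,0,0]]
  ]
}}

```text
time: 9.8
tool_pos: [0.505, -0.0845, 0.1408]
orientation: [-2.159, -2.281, 0.001]
force: [-7.0, -0.9, 3.7]
width: 0.0001
grip_force: 3.5
```

{"method": "arm_command", "body": {
  "increments": [
    [[0,0,0,0,0.0003,0,0],[0,0,0,0,0.0003,0,0],[0,0,0,0,0.0003,0,0],[0,0,0,0,0.0,0,0],[0,0,0,0,0.0,0,0],[0,0,0,0,0.0,0,0],[0,0,0,0,0.0,0,0],[0,0,0,0,0.0,0,0]]
  ]
}}

```text
time: 10.6
tool_pos: [0.5054, -0.0845, 0.1407]
orientation: [-2.158, -2.28, 0.003]
force: [-13.9, -0.0, 6.7]
width: -0.0001
grip_force: 7.1
```

{"method": "arm_command", "body": {
  "increments": [
    [[0,0,0,0,-0.0003,0,0],[0,0,0,0,0,0,0],[0,0,0,0,0.0,0,0],[0,0,0,0,0.0,0,0],[0,0,0,0,0.0,0,0],[0,0,0,0,0.0,0,0],[0,0,0,0,0.0,0,0],[0,0,0,0,0.0,0,0]]
  ]
}}

```text
time: 11.4
tool_pos: [0.5052, -0.0845, 0.1407]
orientation: [-2.158, -2.28, 0.003]
force: [-11.3, -0.9, 5.4]
width: -0.0001
grip_force: 5.7
```

{"method": "arm_command", "body": {
  "increments": [
    [[0,0,0,0,-0.001,0,0],[0,0,0,0,-0.003,0,0],[0,0,0,0,-0.006,0,0],[0,0,0,0,-0.008,0,0],[0,0,0,0,0.0,-0.01,0],[0,0,0,0,0.0,-0.015,0],[0,0,0,0,0.0,-0.015,0],[0,0,0,0,0.0,-0.01,0]]
  ]
}}

```text
time: 12.2
tool_pos: [0.4884, -0.0856, 0.1927]
orientation: [2.159, 2.28, 0.001]
force: [-0.0, -1.0, -0.1]
width: 0.0001
grip_force: 0.0
```

```bash
python3 - <<'E'
from cell import *
import numpy as np
from scipy.spatial.transform import Rotation as Ro
s=get_state();R=Ro.from_rotvec(s["orientation"]).as_matrix()
t=np.array([.5135,.0554,.191]);print(s["tool_pos"],R.T@(t-s["tool_pos"]))
E
```

```text
[ 0.48835867 -0.08558516  0.19269546] [0.1393933  0.03284118 0.00165587]
```

{"method": "arm_command", "body": {
  "increments": [
    [[0,0,0,0.028,0.0066,0,0],[0,0,0,0.028,0.0066,0,0],[0,0,0,0.028,0.0066,0,0],[0,0,0,0.028,0.0066,0,0],[0,0,0,0.0275,0.0065,0,0],[0,0,-0.115,0,0,0.0,0],[0,0,-0.115,0,0,0.0,0],[0,0,-0.115,0,0,0.0,0]]
  ]
}}

```text
time: 13.0
tool_pos: [0.5133, 0.0559, 0.1913]
orientation: [1.729, 2.623, 0.0]
force: [-0.0, 0.2, -0.1]
width: 0.0
grip_force: 0.0
```

```bash
python3 - <<'E'
from cell import *
import cv2,numpy as np
from scipy.spatial.transform import Rotation as Ro
s=get_state();print(s["tool_pos"],Ro.from_rotvec(s["orientation"]).as_matrix()[:2,:2])
p=camera_params("wrist");im,d=read_camera("wrist");np.savez("wrist.npz",im=im,d=d,**{k:np.array(v) for k,v in p.items()})
cv2.imwrite("pics/wrist2.png",cv2.resize(im[...,::-1],(800,600),interpolation=cv2.INTER_CUBIC))
E
```

```text
[0.51331507 0.05591377 0.19127992] [[-0.39428546  0.918988  ]
 [ 0.91898801  0.39428547]]
```

View pics/wrist2.png

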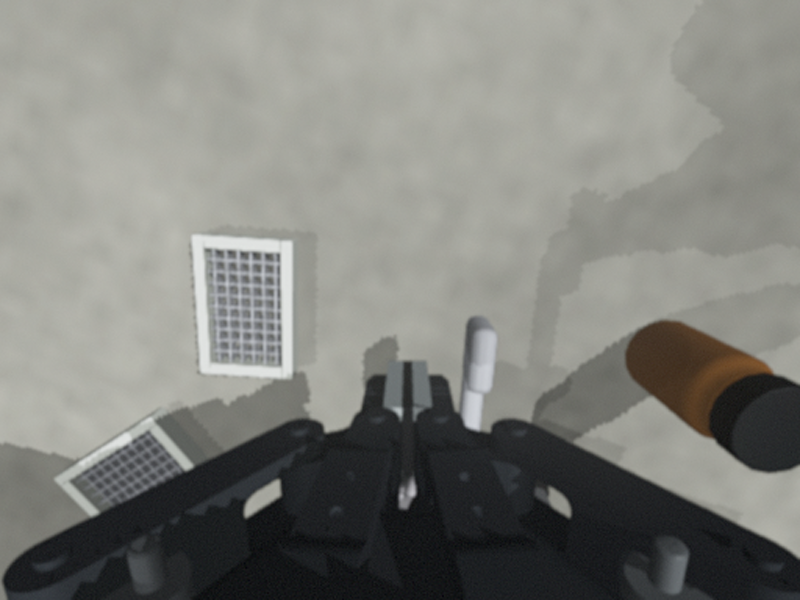

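The paddle's top face spans (480,322) to (482,385), parallel to the finger, so the tool's yaw matches the lever.

```bash
python3 - <<'E'
from h import *
w=lambda u,v,z:bp("wrist",u/1.5625,v/1.5625,z)
R=np.array([[-.394,.919],[.919,.394]]);T=np.array([.5133,.0559])
for q in [(481,322),(482,352),(482,383),(466,352),(494,352)]: p=w(*q,.094);print(p,R.T@(p-T))
print(R.T@(np.array([.575,0])-T))
E
```

```text
[0.53576305 0.08256097] [0.01565099 0.03114796]
[0.54182593 0.07104133] [0.00267567 0.03218101]
[0.54794995 0.05847201] [-0.01128841  0.03285668]
[0.53575148 0.068427  ] [0.00266643 0.02556855]
[0.5463819  0.07300214] [0.0026826  0.03714051]
[-0.0756819  0.0346777]
```

{"method": "arm_command", "body": {
  "increments": [
    [[0,0,0,0,0,0.01,0],[0,0,0,0,0,0.01,0],[0,0,0,0,0,0.01,0],[0,0,0,0,0,0.01,0],[0,0,0,0.001,0.003,0.0,0],[0,0,0,0.001,0.003,0.0,0],[0,0,0,0,0.002,0.0,0],[0,0,0,0,0.002,0.0,0]]
  ]
}}

```text
time: 13.85
tool_pos: [0.5221, 0.0615, 0.1513]
orientation: [1.736, 2.618, 0.0]
force: [0.2, 0.4, 0.2]
width: -0.0
grip_force: 0.0
```

{"method": "arm_command", "body": {
  "increments": [
    [[0,0,0,0,0.002,0,0],[0,0,0.02,0.0004,0.0015,0,0],[0,0,0.03,0.0006,0.0023,0,0],[0,0,0.03,0.0005,0.0023,0,0],[0,0,0.03,0.0005,0.0023,0,0],[0,0,0.03,0.0005,0.0023,0,0],[0,0,0.03,0.0005,0.0023,0,0],[0,0,0.03,0.0005,0.0023,0,0]]
  ]
}}

```text
time: 14.65
tool_pos: [0.5369, 0.0701, 0.1509]
orientation: [-1.991, -2.43, 0.001]
force: [-3.4, -2.2, 2.6]
width: 0.0001
grip_force: 1.9
```

{"method": "arm_command", "body": {
  "increments": [
    [[0,0,0.03,0.0005,0.0023,0,0],[0,0,0.03,0.0005,0.0023,0,0],[0,0,0.04,0.0007,0.003,0,0],[0,0,0.04,0.0007,0.003,0,0],[0,0,0.04,0.0007,0.003,0,0],[0,0,0.04,0.0007,0.003,0,0],[0,0,0.04,0.0007,0.003,0,0],[0,0,0.04,0.0007,0.003,0,0]]
  ]
}}

```text
time: 15.45
tool_pos: [0.5587, 0.0768, 0.1509]
orientation: [-2.332, -2.104, 0.002]
force: [-7.7, -3.3, 3.9]
width: 0.0001
grip_force: 3.6
```

```bash
cat > st.py <<'E'
from cell import *
import numpy as np
from scipy.spatial.transform import Rotation as Ro
s=get_state();R=Ro.from_rotvec(s["orientation"]).as_matrix()
print("pivot in tool",R.T@(np.array([.575,0,s["tool_pos"][2]])-s["tool_pos"]),"F tool",R.T@s["force"],"yaw",np.arctan2(R[1,1],R[0,1]))
E
python3 st.py
```

```text
pivot in tool [-7.46800886e-02  2.40724006e-02  1.01472633e-05] F tool [-4.0512614  -7.28189991 -3.91658367] yaw -0.10272232366709806
```

{"method": "arm_command", "body": {
  "increments": [
    [[0,0,0.04,0.0007,0.0032,0,0],[0,0,0.04,0.0007,0.0032,0,0],[0,0,0.04,0.0007,0.0032,0,0],[0,0,0.04,0.0007,0.0032,0,0],[0,0,0.04,0.0007,0.0032,0,0],[0,0,0.04,0.0007,0.0032,0,0],[0,0,0.04,0.0007,0.0032,0,0],[0,0,0.04,0.0007,0.0032,0,0]]
  ]
}}

```text
time: 16.25
tool_pos: [0.5846, 0.0763, 0.1508]
orientation: [-2.637, -1.705, 0.003]
force: [-10.2, -1.0, 5.4]
width: -0.0001
grip_force: 4.4
```

```bash
python3 st.py
```

```text
pivot in tool [-7.35155559e-02  2.25337988e-02  3.00979542e-05] F tool [-5.11297912 -8.87625901 -5.41577892] yaw -0.42263976075350934
```

{"method": "arm_command", "body": {
  "increments": [
    [[0,0,0.05,0.0011,0.0039,0,0],[0,0,0.05,0.0011,0.0039,0,0],[0,0,0.05,0.0011,0.0039,0,0],[0,0,0.05,0.0011,0.0039,0,0],[0,0,0.05,0.0011,0.0039,0,0],[0,0,0.05,0.0011,0.0039,0,0],[0,0,0.05,0.0011,0.0039,0,0],[0,0,0.05,0.0011,0.0039,0,0]]
  ]
}}

```text
time: 17.05
tool_pos: [0.6152, 0.0663, 0.1505]
orientation: [-2.924, -1.147, 0.003]
force: [-7.1, 0.9, 1.6]
width: -0.0
grip_force: 2.8
```

```bash
python3 st.py
```

```text
pivot in tool [-7.45249161e-02  2.12501988e-02  8.32940891e-05] F tool [-4.58498369 -5.44064956 -1.56110189] yaw -0.8230336019951928
```

{"method": "arm_command", "body": {
  "increments": [
    [[0,0,0.05,0.001,0.0039,0,0],[0,0,0.05,0.001,0.0039,0,0],[0,0,0.05,0.001,0.0039,0,0],[0,0,0.05,0.001,0.0039,0,0],[0,0,0.05,0.001,0.0039,0,0],[0,0,0.05,0.001,0.0039,0,0],[0,0,0.05,0.001,0.0039,0,0],[0,0,0,0,0,0,0]]
  ]
}}

```text
time: 17.85
tool_pos: [0.6371, 0.0474, 0.1508]
orientation: [3.079, 0.622, -0.0]
force: [-0.6, 1.0, -0.8]
width: 0.0001
grip_force: 0.0
```

```bash
python3 st.py
```

```text
pivot in tool [-7.56285843e-02  1.95623760e-02  8.10118189e-06] F tool [-0.11396967 -1.16966229  0.77068499] yaw -1.172114184466962
```

{"method": "arm_command", "body": {
  "increments": [
    [[0,0,0,0,-0.005,0,0],[0,0,0,0,-0.003,0,0],[0,0,0,0,0,-0.015,0],[0,0,0,0,0,-0.025,0],[0,0,0,0,0,-0.03,0],[0,0,0,0,0,-0.03,0],[0,0,0,0,0,-0.03,0],[0,0,0,0,0,-0.02,0]]
  ]
}}

```text
time: 18.65
tool_pos: [0.6337, 0.0552, 0.3047]
orientation: [3.078, 0.626, 0.005]
force: [0.5, -1.7, 0.4]
width: -0.0003
grip_force: 0.0
```

```bash
python3 - <<'E'
from cell import *
import cv2,numpy as np
a=read_camera("side")[0][130:290,190:400,::-1];b=read_camera("scene")[0][110:270,110:320,::-1]
cv2.imwrite("pics/end.png",cv2.resize(np.hstack([a,b]),(800,305),interpolation=cv2.INTER_CUBIC))
E
```

```text
(no output)
```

View pics/end.png

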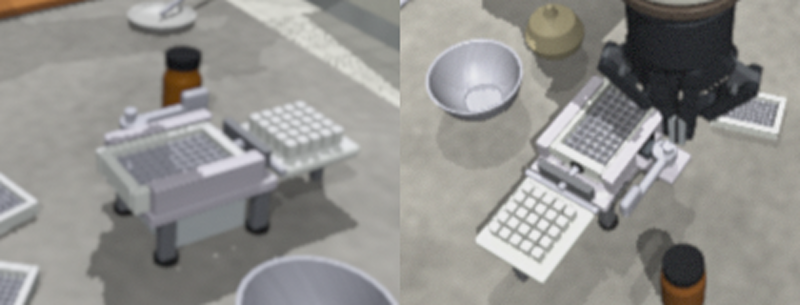

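The lever lies shut along the rail, with its paddle at (635,195) in the right half. The cassette is up against the stop, the bystanders haven't moved and the arm is clear.

```bash
python3 -c "
from cell import *
print(close_job())"
```

```text
the job is handed in; nothing more can be done
None
```

I pressed the cassette home at about 11–14 N, snapped the cam lever shut, and left the bowl, jar and onion in place. I handed the job in at about 19 s; no verdict came back.

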